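# Press the back cover onto a camera

### The job

Slide the camera in its sled in between the two rails and along them, under the overhanging press head, until the sled sits fully home against the end stop. Then swing the press lever down to its stop, so that the camera's back cover is pressed fully home, and let the lever spring back up. Leave the sled home under the press and do not disturb the other things on the bench.

Things in the scene. Friction and masses are not known exactly. Their poses are not given: they have to be found in the camera images.
- press: Hand press on a fixed aluminium base plate 12 mm thick. Origin: on the bench, straight below the ram axis. z up; y along the channel, out of the press toward the open apron (a sled goes home along -y); x across the channel to the far rail and column. All sizes below 'in press frame' are mm in these axes. Plate: x -110 to 140, y -80 to 280.
- far_rail (a point): Steel bar along the whole channel; this point: top of its inner face, press frame (41.5, 120, 30). Inner face x = 41.5, y from -40 to 280, top z = 30.
- near_rail (a point): Short steel bar on the robot's side; this point: top of its inner face at its mouth, press frame (-41.5, 60, 30). Inner face x = -41.5, y from -35 to 60; then a flared lead-in to y = 92, x = -67, same height. The channel between the rails is 83 wide; beyond y = 92 the apron is open toward -x.
- end_stop (a point): Steel bar closing the channel; this point: top middle of its face, press frame (0, -35, 30).
- head_front (a point): Grey press head overhanging the channel: press frame x -45 to 120, y -30 to 30, z 95 to 187; this point: middle of its lower edge on the sled's side (0, 30, 95). It stands on a column beyond the far rail (x 60 to 120, y -35 to 35). The steel ram, diameter 26, hangs below it at x = y = 0: lower end at z = 85, or 67 with the lever at its stop.
- ram_axis (a point): The point on the ram axis at the height of the sliding surface (top of the base plate, 12 mm above the bench). Axes as press.
- sled: Loose grey plastic sled standing on the apron, about 0.5 kg with its camera. Origin: centre of its underside. Plate 80 (x) by 120 (y) by 15 mm high; its -y end enters the press first. At its +y end stands a push plate 60 wide, 8 thick, top z = 47, outer face at y = 60. Home: origin at x 0, y 25, z 12 mm in the press frame, sled axes along the press axes.
- camera_axis (a point): Axis of the camera on the sled, at the sled's underside (sled x 0, y -25 mm); right under the ram when the sled is home. The camera is a black cylinder, diameter 48, fixed to the sled, top at sled z = 51 mm, with two low ears along x and an aluminium back cover (diameter 42) on top.
- cover (a joint): How far the camera's back cover has been pressed down, in m: 0 = standing 6 mm proud (flange 4 mm thick, its top 61 mm above the sled's underside), 0.006 = fully home (flange on the housing). A tight fit: takes about 25 N to move and stays where it is pressed.
- lever (a joint): Angle of the sprung press lever, rad: 0 = up at rest, 0.9 = down at its stop. It points to -y of the press frame: at 0 it rises 0.6 rad above level, at 0.9 it droops 0.3 below. Moves the ram 20 mm per rad. Spring 0.5 N m at rest, 1.1 at the stop; pressing the cover adds 0.5. Springs back when let go.
- lever_pivot (a point): Lever's pivot, on the -x face of the head: press frame (-65, 0, 140); the axle runs along x and the lever swings in the plane x = -65.
- lever_grip (a point): Centre of the lever's black round grip, on the bar's axis, 140 mm from the pivot. The grip is 22 mm in diameter and spans 105 to 165 mm from the pivot; the rest is a bare steel bar of diameter 12.
- dome_camera: Bystander: a black dome camera, 52 mm across, 39 mm high, standing on the bench on the robot's side of the press. Origin: centre of its underside.
- screwdriver: Bystander: a screwdriver, 170 mm long, lying on the bench to the -y side of the press.
- tin: Bystander: a small aluminium tin, 50 mm across, 55 mm high, standing on the bench just off the base plate's -y end. Origin: centre of its underside.

How it is judged:
By the outcome, as a careful person would: the job done as asked, in the order asked, and still so for the second after the job is handed in, with the robot touching nothing.
It also fails if it takes over 70 s, if anything falls off the work surface, if the arm or the gripper's body presses on something with over 40 N, if the wrist force passes 120 N, or if a joint passes its speed limit or range.

### The arm

A 6-joint arm with a two-finger parallel gripper is mounted at the origin on the work surface. World frame = base frame: x ahead of the robot, y to its left, z up, the work surface at z = 0. Lengths are in m, angles in rad, forces in N, time in s.
With the tool pointing down it reaches from about 0.375 to 0.9 m from the base axis. Payload 3.1 kg.
Tool frame: the origin (TCP) lies midway between the tips of the shut fingers; the grasp point (between the pads) lies 19 mm behind it (pinch_z is the distance from the TCP to the grasp point, in m); y points along the fingers, z is the direction in which the jaws open and shut, and the axes are right-handed (so a half turn about y gives the same grasp; the last joint's range is limited). The gripper opens to 87 mm and grips with 3 to 60 N. Pads are 19 mm wide; open, the fingers measure 117 mm over their backs; the gripper's body (75 mm by 190 mm) begins 51 mm behind the grasp point.
Start: joints at [-0.178, 0.527, 1.433, -0, 1.181, -0.178], TCP at [0.625, 0, 0.194] pointing down, gripper open.
Joint ranges: [-3.08, 3.08], [-0.75, 2.2], [0.22, 2.44], [-1.43, 4.57], [0, 2.65], [-2.85, 2.85]. Speed limits (rad/s): [2.79, 2.79, 3.14, 3.14, 3.14, 3.14].

### API

Orientations are given as a unit quaternion [x, y, z, w].
In Python, from rig import * gives the robot as it stands.
- The arm moves only by the tool drive_tool, never from a script. Its argument "plan" is a list of rows, each a list of 7 numbers: the shift along the tool's x, y, z in mm, then the turn, a rotation vector about the tool's x, y, z in degrees, then the finger opening in mm, from 0 to 87. A call has 1 to 10 rows; each row is the pose to reach, as a shift and turn from the pose commanded when the call began, along the tool's axes at that moment; what a row does not reach only later rows make up. A row lasts 1/10 s, in which the tool goes at most 50 mm and 8.59 degrees, less where a joint would pass 70% of its speed; a pose out of reach is approached as far as the arm can. A call with a gripper value outside its range is refused whole. The fingers move at their own pace and stop on an object; "newtons" is the grip in N (left out, the last holds). Time passes only in rows, so rows that repeat a pose let the fingers close. It gives the time, the measured TCP pose, the force and the opening at its end, in the units of the state.
- get_obs(): the state, without advancing time (a new reading comes with each control period).
- camera(name): name is "scene" or "side" or "wrist"; returns the picture (420x560x3 uint8, blue, green, red); there is no depth.
- get_calibration(name): a dict with "fx", "fy", "cx", "cy" (pixels), "D" ([k1, k2, p1, p2, k3] as OpenCV has them; the pictures are not rectified), "origin" and "rotation" of the camera in the world; the wrist camera has in their place "tool_from_camera" (4x4, takes a point from camera to tool coordinates, whose origin is the TCP and whose axes are the tool frame's). Camera axes: x right, y down, z forward; pixel columns grow to the right and rows downward; lengths in m; the calibration is good to about 2 mm. A picture is of the moment at which its call begins: read the wrist's pose just before it. get_calibration takes no time and is no camera call.
- hand_in(): hands the job in, once; it reports no verdict.
Trained networks look in the newest picture that a camera, given by its name, has taken for a name from the list of things; names that differ only in an ending like _2 or _b are one class to them, and where a whole thing is asked for, a point or a joint stands for the part that bears it (a point fixed in the world has none). Each returns a list of dicts, best first, with "conf" (0 to 1); they miss things now and then, are a little off and sometimes report something else, mostly with a low value. They report only what shows in the picture. A call takes as long as a camera call.
- spot_in(camera, target): "location" ([column, row] in pixels, amid what is visible of it).
- mark_of(camera, target): "location" ([column, row] in pixels: a listed point, or the origin of a listed thing).
The state is a dict: "time": time; "q": joint angles; "joint_velocities": joint speeds; "joint_torque": joint torques, N m; "position": TCP position; "tool_rot": TCP orientation; "ft_force": force on the tool from outside, world axes, zero at the start; "moment": the same for the moment, N m; "grip_width": finger opening in m.
Only numpy, scipy, OpenCV 4.12 (cv2) and the standard library are available. Lean on these libraries where they do the work, as an engineer would, in place of code of your own. Each camera call takes 0.05 s, during which the arm holds its last target. There are 200 camera calls.

## Working session

There is one attempt and no reset: what is moved stays moved. The work goes in short steps, Python scripts to look and compute and a tool call to move; the robot and the scene stay as the last step left them, time stands still between calls to the robot, and variables do not carry over. Pictures are saved under pics/ and viewed, about 8 in all and at most 12, crops included, and the job is handed in when it is done.

Besides the shell and the picture viewer there is one more tool, called after "Request:" as name(argument=value, ...) on one line, values as JSON. drive_tool: Moves the arm, as the interface text tells. Its arguments: {"type":"object","properties":{"plan":{"type":"array","items":{"type":"array","items":{"type":"number"}}},"newtons":{"type":"number"}},"required":["plan"]}

```bash
ls; mkdir -p pics; cat > h.py <<'E'
from rig import *
import numpy as np, cv2
from scipy.spatial.transform import Rotation as R
def cam(name):
    c=get_calibration(name); K=np.array([[c['fx'],0,c['cx']],[0,c['fy'],c['cy']],[0,0,1]]);D=np.array(c['D'],float)
    if 'origin' in c: return K,D,np.array(c['origin']),np.array(c['rotation'])
    o=get_obs(); T=np.array(c['tool_from_camera']); Rt=R.from_quat(o['tool_rot']).as_matrix()
    return K,D,Rt@T[:3,3]+np.array(o['position']),Rt@T[:3,:3]
def ray(C,px):
    K,D,o,Rc=C
    p=cv2.undistortPoints(np.array([[px]],float),K,D)[0,0]
    d=Rc@np.array([p[0],p[1],1]); return o,d/np.linalg.norm(d)
def proj(C,X):
    K,D,o,Rc=C; r=cv2.Rodrigues(Rc.T)[0]
    return cv2.projectPoints(np.array(X,float).reshape(-1,3),r,-Rc.T@o,K,D)[0][:,0]
def atz(C,px,z):
    o,d=ray(C,px); return o+d*(z-o[2])/d[2]
def tri(rs):
    A=np.zeros((3,3));b=np.zeros(3)
    for o,d in rs:
        P=np.eye(3)-np.outer(d,d);A+=P;b+=P@o
    X=np.linalg.solve(A,b); return X,[float(np.linalg.norm((np.eye(3)-np.outer(d,d))@(X-o))*1000) for o,d in rs]
E
cat > m.py <<'E'
from h import *
import sys
print(get_obs()['tool_rot'],get_obs()['position'])
C={}
for n in ['scene','side','wrist']:
    C[n]=cam(n);im=camera(n);cv2.imwrite(f'pics/a_{n}.png',im);print(n,C[n][2].round(3),C[n][3][:,2].round(2))
for t in ['far_rail','near_rail','end_stop','head_front','ram_axis','camera_axis','sled','press','lever_pivot','lever_grip','dome_camera','screwdriver','tin']:
    rs=[]
    for n in C:
        r=mark_of(n,t)
        if r:
            print(t,n,[(np.round(k['location'],1).tolist(),round(k['conf'],2)) for k in r[:2]])
            if r[0]['conf']>.4: rs.append(ray(C[n],r[0]['location']))
    if len(rs)>1:
        X,e=tri(rs);print('   =>',X.round(4),np.round(e,1))
E
python3 m.py
python3 -c "
import cv2,numpy as np
a=[cv2.imread(f'pics/a_{n}.png') for n in ('scene','side')]
cv2.imwrite('pics/v1.png',a[0]);cv2.imwrite('pics/v2.png',a[1])"
```

```text
pics
[-0.50043645  0.50061434 -0.49936767  0.49958041] [6.24226829e-01 1.82898985e-04 1.93484062e-01]Traceback (most recent call last):
  File "m.py", line 6, in <module>
    C[n]=cam(n);im=camera(n);cv2.imwrite(f'pics/a_{n}.png',im);print(n,C[n][2].round(3),C[n][3][:,2].round(2))
                                                                                        ~~~~~~~^^^^^
IndexError: too many indices for array: array is 1-dimensional, but 2 were indexed
[ WARN:0@0.024] global loadsave.cpp:275 findDecoder imread_('pics/a_side.png'): can't open/read file: check file path/integrity
Traceback (most recent call last):
cv2.error: OpenCV(4.12.0) /io/opencv/modules/imgcodecs/src/loadsave.cpp:1146: error: (-215:Assertion failed) !_img.empty() in function 'imwrite'
```

View pics/v1.png

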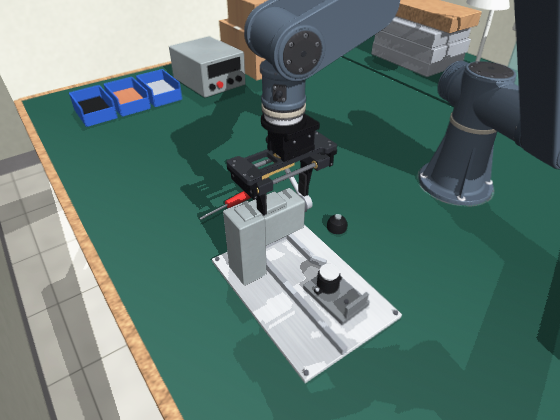

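The scene view shows the press head at about (262,225) and the sled on the apron at about (335,290), angled beside the channel. The dome camera is at (337,222) and the screwdriver is behind the press. The camera rotation is given as a quaternion, so I'll fix that in the helper.

```bash
sed -i "s/np.array(c\['rotation'\])/(R.from_quat(c['rotation']).as_matrix() if np.size(c['rotation'])==4 else cv2.Rodrigues(np.array(c['rotation'],float))[0])/" h.py
python3 m.py
python3 -c "
import cv2,numpy as np
a=[cv2.imread(f'pics/a_{n}.png') for n in ('side','wrist')]
cv2.imwrite('pics/v2.png',cv2.resize(np.hstack(a),(800,300)))"
```

```text
[-0.50044798  0.5006104  -0.49936917  0.49957129] [6.24204257e-01 1.73555321e-04 1.93489264e-01]
scene [0.991 0.501 0.731] [-0.45 -0.63 -0.63]
side [ 0.278 -0.516  0.766] [ 0.36  0.54 -0.76]
wrist [0.626 0.069 0.384] [-0.   -0.25 -0.97]
far_rail scene [([296.0, 291.3], 0.7), ([279.9, 251.7], 0.3)]
far_rail side [([269.4, 192.3], 0.83)]
far_rail wrist [([285.9, 124.7], 0.74)]
   => [0.6359 0.0683 0.0356] [3.7 3.3 2.5]
near_rail scene [([310.9, 256.2], 0.73)]
near_rail side [([252.9, 229.5], 0.61)]
near_rail wrist [([207.5, 185.3], 0.81)]
   => [0.5502 0.0047 0.0307] [1.  0.3 1.3]
end_stop scene [([271.6, 240.3], 0.6)]
end_stop side [([293.3, 250.1], 0.84)]
   => [ 0.5914 -0.0882  0.0308] [1.6 1.6]
head_front scene [([286.8, 239.4], 0.98), ([280.7, 260.1], 0.36)]
head_front side [([284.1, 245.3], 0.53), ([254.3, 218.6], 0.41)]
head_front wrist [([241.0, 232.2], 0.73)]
   => [ 0.5785 -0.0587  0.0345] [12.8  9.2 13.2]
ram_axis scene [([278.9, 253.3], 0.73), ([332.2, 224.9], 0.29)]
ram_axis side [([282.1, 243.3], 0.7)]
ram_axis wrist [([245.8, 233.2], 0.69)]
   => [ 0.5903 -0.054   0.016 
[... 337 characters left out ...]
([276.5, 257.1], 0.76)]
press side [([284.1, 248.2], 0.71)]
press wrist [([248.0, 226.8], 0.84)]
   => [ 5.929e-01 -5.570e-02 -2.000e-04] [7.8 3.5 4.6]
lever_pivot scene [([304.1, 202.8], 0.68), ([333.2, 228.4], 0.15)]
lever_pivot side [([254.3, 218.5], 0.67)]
   => [ 0.5268 -0.0525  0.139 ] [1.8 1.8]
lever_grip side [([288.2, 234.0], 0.66), ([338.5, 277.4], 0.61)]
dome_camera scene [([334.6, 226.9], 0.8)]
dome_camera side [([209.6, 286.6], 0.96)]
dome_camera wrist [([98.6, 234.7], 0.75)]
   => [ 0.4154 -0.0572  0.006 ] [4.4 5.1 2.1]
screwdriver scene [([228.3, 208.3], 0.51)]
screwdriver side [([356.3, 325.4], 0.77)]
   => [ 0.6014 -0.2804  0.0025] [0.9 0.9]
tin side [([336.9, 278.0], 0.62)]
```

View pics/v2.png

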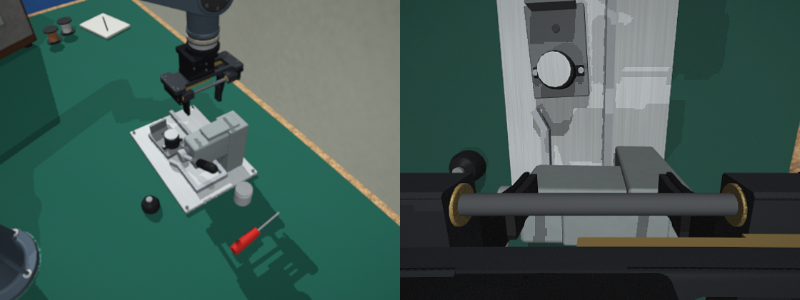

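The side view (left) shows the sled on the apron, the lever grip behind the head on the -y side, the tin at about (486,385) full-scale, and the dome camera clear of the press. The wrist view (right) shows the sled slightly yawed and offset toward the robot, with the near-rail flare at about (540,120). Next I fit both poses by reprojection.

```bash
cat > fit.py <<'E'
from h import *
from scipy.optimize import least_squares
P={'far_rail':(41.5,120,30),'near_rail':(-41.5,60,30),'end_stop':(0,-35,30),'head_front':(0,30,95),'ram_axis':(0,0,12),'press':(0,0,0),'lever_pivot':(-65,0,140)}
S={'sled':(0,0,0),'camera_axis':(0,-25,0),'cover':(0,-25,61)}
def tw(p,X,z=0): # p: x,y(mm),yaw deg
    X=np.array(X,float).reshape(-1,3)+[0,0,z]; return (R.from_euler('z',p[2],degrees=True).apply(X)+[p[0],p[1],0])/1000
def collect(names,cams):
    o=[]
    for n in cams:
        C=cam(n); camera(n)
        for t in names:
            for k in mark_of(n,t)[:1]:
                if k['conf']>.4: o.append((n,C,t,np.array(k['location'])))
    return o
def fit(obs,M,z,p0,verb=True):
    def f(p): return np.concatenate([(proj(C,tw(p,M[t],z))[0]-l) for n,C,t,l in obs])
    r=least_squares(f,p0,loss='soft_l1',f_scale=2,x_scale=[10,10,1])
    if verb:
        for (n,C,t,l),e in zip(obs,f(r.x).reshape(-1,2)): print('  ',t,n,l.round(0),e.round(1))
    return r.x
if __name__=='__main__':
    import sys
    cams=sys.argv[1:] or ['scene','side','wrist']
    print(R.from_quat(get_obs()['tool_rot']).as_matrix().round(3).tolist(),np.round(get_obs()['position'],4))
    pp=fit(collect(P,cams),P,0,[590,-55,0]);print('press',pp.round(2))
    sp=fit(collect([t for t in S if t!='cover'],cams),S,12,[573,115,0]);print('sled',sp.round(2))
    for t in ['dome_camera','tin']: 
        for n in cams:
            for k in mark_of(n,t)[:1]: print(t,n,round(k['conf'],2),atz(cam(n),k['location'],0).round(3))
E
python3 fit.py
```

```text
[[0.0, 0.0, 1.0], [-1.0, 0.0, 0.0], [-0.0, -1.0, 0.0]] [0.625  0.     0.1945]
   far_rail scene [298. 290.] [-0.2  0.7]
   near_rail scene [309. 258.] [ 1.5 -1. ]
   end_stop scene [273. 238.] [-1.   2.2]
   head_front scene [289. 239.] [-1.  -2.9]
   ram_axis scene [280. 251.] [0.1 3.9]
   press scene [277. 260.] [ 3.2 -1.5]
   lever_pivot scene [304. 203.] [ 0.1 -0.6]
   far_rail side [270. 193.] [0.5 2.6]
   near_rail side [249. 227.] [3.7 1.9]
   end_stop side [294. 250.] [0.9 0.1]
   head_front side [339. 276.] [-61.9 -66.2]
   ram_axis side [282. 243.] [2.7 1.1]
   press side [286. 247.] [-1.2  0.5]
   lever_pivot side [255. 222.] [ 0.9 -3.2]
   far_rail wrist [285. 124.] [-0.4  1.6]
   near_rail wrist [204. 183.] [2.3 0.3]
   head_front wrist [241. 231.] [-1.6 -2.1]
   ram_axis wrist [249. 232.] [-0.9 -0.8]
   press wrist [248. 228.] [0.7 0. ]
press [ 5.9232e+02 -5.4180e+01 -1.6000e-01]
   sled scene [338. 297.] [-3.6  0.5]
   camera_axis scene [327. 287.] [-2.5  4.3]
   sled side [236. 200.] [ 0.6 -0.2]
   camera_axis side [237. 204.] [7.2 0.8]
   sled wrist [225.  76.] [-0.7  1.1]
   camera_axis wrist [247. 228.] [ -16.  -125.4]
sled [571.55 113.21  13.39]
dome_camera scene 0.83 [ 0.423 -0.06   0.   ]
dome_camera wrist 0.93 [ 0.412 -0.059  0.   ]
tin side 0.86 [ 0.641 -0.176  0.   ]
tin wrist 0.33 [0.544 0.    0.   ]
```

Request:
drive_tool(plan=[[-40, -15, -10, 0, 0, 0, 87], [-80, -30, -20, 0, 0, 0, 87], [-110, -40, -30, 0, 0, 0, 87], [-110, -40, -30, 0, 0, 0, 87], [-110, -40, -30, 0, 0, 0, 87]])

```text
time: 4.6
position: [0.595, 0.1105, 0.2348]
tool_rot: [-0.5, 0.499, -0.5, 0.501]
ft_force: [0.4, 0.3, -0.5]
grip_width: 0.0871
```

```bash
python3 fit.py wrist; python3 - <<'E'
from h import *
im=camera('wrist');cv2.imwrite('pics/v3.png',cv2.resize(im,(800,600)))
E
```

```text
[[0.002, 0.001, 1.0], [-1.0, -0.001, 0.002], [0.001, -1.0, 0.001]] [0.595  0.1105 0.2348]
   far_rail wrist [310. 215.] [-0.8  4.7]
   near_rail wrist [241. 263.] [0.6 1.1]
   head_front wrist [273. 316.] [ 0.5 -1.1]
   ram_axis wrist [273. 301.] [ 0.8 -1.1]
   press wrist [275. 298.] [-1.3 -1.6]
press [592.03 -55.5   -0.86]
   sled wrist [258. 176.] [ 0.1 -0.8]
   camera_axis wrist [256. 194.] [-0.1  0.8]
sled [572.72 114.79  -7.48]
dome_camera wrist 0.24 [ 0.55  -0.008  0.   ]
```

View pics/v3.png

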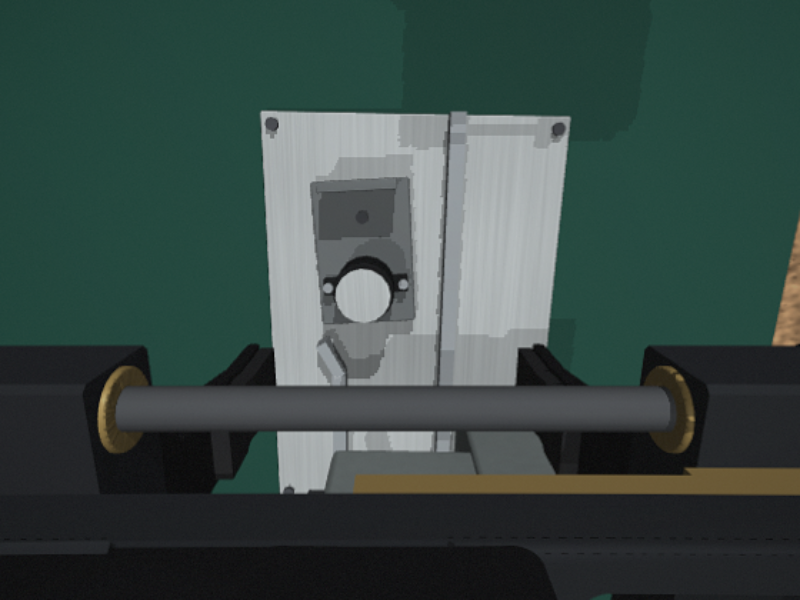

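```bash
python3 - <<'E'
from h import *
from fit import tw
im=camera('wrist');C=cam('wrist');cv2.imwrite('pics/raw4.png',im)
c=cv2.resize(im[70:250,180:420],None,fx=3.3,fy=3.3,interpolation=cv2.INTER_CUBIC)
sp=[572.7,114.8,3.]
for X,col in [((0,0,0),0)]: pass
S=[(-40,-60,15),(40,-60,15),(40,60,15),(-40,60,15),(-30,60,47),(30,60,47),(30,52,47),(-30,52,47)]
for q in proj(C,tw(sp,S,12)): cv2.circle(c,tuple(int(v) for v in (q-[180,70])*3.3),4,(0,0,255),1)
Pp=[(-110,280,12),(140,280,12),(41.5,280,30),(41.5,60,30),(-41.5,60,30),(-67,92,30)]
for q in proj(C,tw([592,-54.5,-.5],Pp)): cv2.circle(c,tuple(int(v) for v in (q-[180,70])*3.3),4,(255,0,0),1)
cv2.imwrite('pics/v4.png',c);print(c.shape)
E
```

```text
(594, 792, 3)
```

View pics/v4.png

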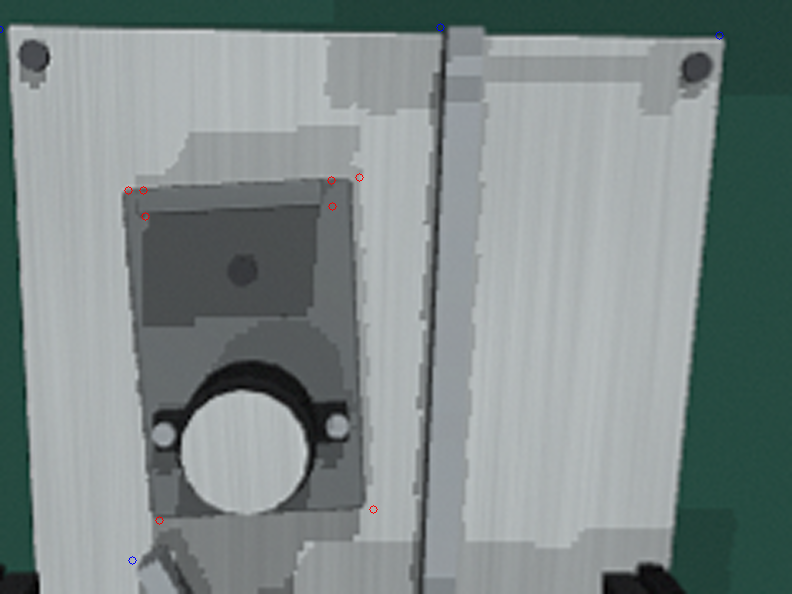

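The overlay is close. Measured sled corners in crop pixels are (152,519), (364,508), (350,180) and (124,192). Plate corners are (9,27) and (723,38). The far rail's inner edge runs from (446,28) to (424,560). I'll fit from these.

```bash
python3 - <<'E'
from h import *
from fit import tw,fit
C=cam('wrist')
u=lambda a:np.array(a)/3.3+[180,70]
M={'a':(-40,-60,15),'b':(40,-60,15),'c':(40,60,15),'d':(-40,60,15),'e':(30,60,47),'g':(30,52,47)}
px={'a':(152,519),'b':(364,508),'c':(350,180),'d':(124,192),'e':(322,181),'g':(319,205)}
s=fit([('w',C,k,u(px[k])) for k in M],M,12,[572,114,3]);print('sled',s.round(2))
M={'a':(-110,280,12),'b':(140,280,12),'r':(41.5,280,30)}
px={'a':(9,27),'b':(723,38),'r':(446,28)}
p=fit([('w',C,k,u(px[k])) for k in M],M,0,[592,-54.5,0]);print('press',p.round(2))
# rail direction
a=atz(C,u((446,28)),.03);b=atz(C,u((424,560)),.03);print('rail',a.round(4),b.round(4),'yaw',np.degrees(np.arctan2(-(a-b)[0],(a-b)[1])))
e1=atz(C,u((9,27)),.012);e2=atz(C,u((34,560)),.012);print('edge yaw',np.degrees(np.arctan2(-(e1-e2)[0],(e1-e2)[1])))
e1=atz(C,u((723,38)),.012);e2=atz(C,u((671,560)),.012);print('edge yaw',np.degrees(np.arctan2(-(e1-e2)[0],(e1-e2)[1])))
pp=R.from_euler('z',-p[2],degrees=True).apply([s[0]-p[0],s[1]-p[1],0]);print('sled in press',pp.round(1),'push plate world',tw(s,(0,56,0)))
E
```

```text
a w [226. 227.] [-0.2  0.4]
   b w [290. 224.] [0.3 0.5]
   c w [286. 125.] [ 0.1 -0.6]
   d w [218. 128.] [-1.3 -0.4]
   e w [278. 125.] [-0.1 -0.1]
   g w [277. 132.] [1.2 0.4]
sled [569.63 114.74   3.  ]
   a w [183.  78.] [-1.3  0.1]
   b w [399.  82.] [0.7 0.1]
   r w [315.  78.] [0.4 0. ]
press [592.46 -54.48  -0.87]
rail [0.6378 0.2249 0.03  ] [0.635  0.0381 0.03  ] yaw -0.858907048295277
edge yaw -1.2758539048713444
edge yaw -0.7177146799265849
sled in press [-25.4 168.9   0. ] push plate world [[0.56669481 0.17066455 0.        ]]
```

Request:
drive_tool(plan=[[-30, 40, -14, 0, -1.5, 0, 87], [-60, 80, -28, 0, -3, 0, 87], [-60, 125, -28, 0, -3, 0, 87], [-60, 165, -28, 0, -3, 0, 87], [-60, 190, -28, 0, -3, 0, 87], [-60, 198, -28, 0, -3, 0, 87], [-60, 198, -28, 0, -3, 0, 87]])

```text
time: 6.05
position: [0.5665, 0.17, 0.0356]
tool_rot: [0.513, -0.487, 0.486, -0.512]
ft_force: [-0.1, 0.8, 0.2]
grip_width: 0.0872
```

Request:
drive_tool(plan=[[0, 0, 0, 0, 0, 0, 50], [0, 0, 0, 0, 0, 0, 50], [0, 0, 0, 0, 0, 0, 50], [0, 0, 0, 0, 0, 0, 50], [0, 0, 0, 0, 0, 0, 50], [0, 0, 0, 0, 0, 0, 50]], newtons=20)

```text
time: 6.65
position: [0.5671, 0.1701, 0.0368]
tool_rot: [-0.513, 0.487, -0.487, 0.513]
ft_force: [0.0, 0.5, -0.5]
grip_width: 0.0513
```

```bash
python3 - <<'E'
from h import *
a=camera('scene')[170:380,180:440];b=camera('side')[120:330,150:410];w=camera('wrist')
cv2.imwrite('pics/v5.png',np.vstack([cv2.resize(np.hstack([a,b]),(800,323)),cv2.resize(w,(370,277)).copy() if 0 else cv2.copyMakeBorder(cv2.resize(w,(370,277)),0,0,0,430,0)]))
E
```

```text
(no output)
```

View pics/v5.png

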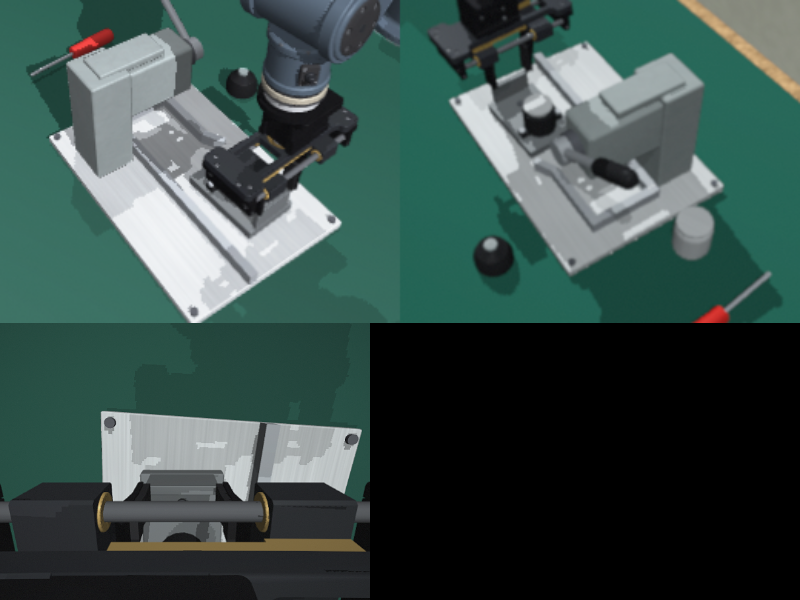

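The wrist view shows the push plate at about (182,478) between the fingers, at (140,492) and (228,492). But the opening reads 51 mm and the plate is 60 mm wide. I'll check again before moving.

```bash
python3 - <<'E'
from h import *
from fit import tw
o=get_obs();print(o['grip_width'],o['position'],o['ft_force'])
im=camera('wrist');C=cam('wrist')
s=[569.6,114.7,3]
S=[(-30,60,47),(30,60,47),(30,52,47),(-30,52,47),(-40,60,15),(40,60,15)]
c=cv2.resize(im[200:380,140:420],None,fx=2.8,fy=2.8,interpolation=cv2.INTER_CUBIC)
def dot(X,col):
    for q in proj(C,X): cv2.circle(c,tuple(int(v) for v in (q-[140,200])*2.8),4,col,1)
dot(tw(s,S,12),(0,0,255))
Rt=R.from_quat(o['tool_rot']).as_matrix()
w=o['grip_width']*500
dot([np.array(o['position'])+Rt@(np.array(v)/1000) for v in [(9.5,0,w),(-9.5,0,w),(9.5,0,-w),(-9.5,0,-w),(-9.5,-19,w),(-9.5,-19,-w)]],(0,255,255))
cv2.imwrite('pics/v6.png',c);print(c.shape)
E
```

```text
0.05021598996944467 [0.56694761 0.17002542 0.03645583] [-0.16104731 -0.17652844  1.18314104]
(504, 784, 3)
```

View pics/v6.png

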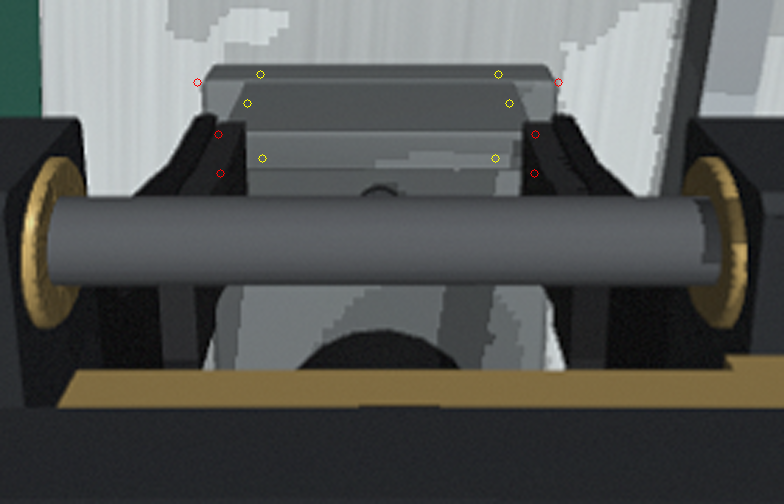

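Request:
drive_tool(plan=[[0, 0, 0, 0, 0, 0, 44], [0, 0, 0, 0, 0, 0, 44], [0, 0, 0, 0, 0, 0, 40], [0, 0, 0, 0, 0, 0, 40]], newtons=20)

```text
time: 7.25
position: [0.567, 0.17, 0.0364]
tool_rot: [0.513, -0.487, 0.487, -0.513]
ft_force: [0.1, 0.6, 0.0]
grip_width: 0.0409
```

```bash
python3 - <<'E'
from h import *
o=get_obs();print(o['grip_width'])
im=camera('wrist');b=camera('side')[110:210,150:290]
c=cv2.resize(im[200:300,140:420],None,fx=2.8,fy=2.8,interpolation=cv2.INTER_CUBIC)
c2=cv2.copyMakeBorder(cv2.resize(b,(420,300),interpolation=cv2.INTER_CUBIC),0,0,0,364,0)
cv2.imwrite('pics/v7.png',np.vstack([c,c2]))
E
```

```text
0.040878890310874764
```

View pics/v7.png

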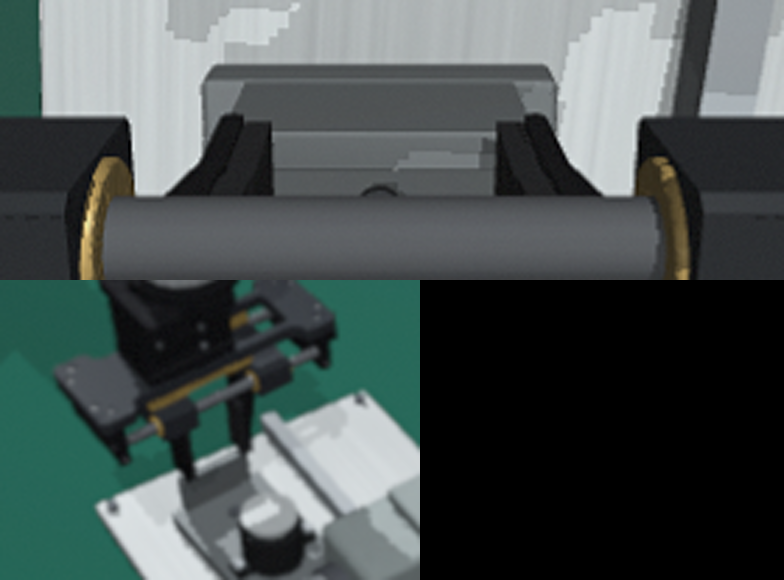

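The fingers closed on nothing. In the side view their tips end at about (190,477) and (243,455), beyond or above the push plate. I'll check the tips against the side camera numerically.

```bash
python3 - <<'E'
from h import *
from fit import tw
o=get_obs();p=np.array(o['position']);Rt=R.from_quat(o['tool_rot']).as_matrix();w=o['grip_width']*500
C=cam('side');W=cam('wrist');s=[569.6,114.7,3]
f=lambda q:((q-[150,110])*3+[0,280]).round(0).tolist()
g=lambda q:((q-[140,200])*2.8).round(0).tolist()
tips=[(0,0,w),(0,0,-w)]
X=[p+Rt@(np.array(v)/1000) for v in tips]
print('tips',np.round(X,3),f(proj(C,X)))
pl=tw(s,[(-30,52,47),(30,52,47),(30,60,47),(-30,60,47)],12);print('plate top side',f(proj(C,pl)))
for n,c in (('L',((232,120),(190,477))),('R',((535,120),(243,455)))):
    a=ray(W,np.array(c[0])/2.8+[140,200]);b=ray(C,(np.array(c[1])-[0,280])/3+[150,110]);print(n,tri([a,b]))
E
```

```text
tips [[0.587 0.171 0.036]
 [0.547 0.169 0.036]] [[238.0, 474.0], [194.0, 497.0]]
plate top side [[181.0, 484.0], [248.0, 451.0], [242.0, 445.0], [175.0, 478.0]]
L (array([0.54302952, 0.17299122, 0.05548745]), [4.859694161722451, 4.859694161722432])
R (array([0.59684579, 0.17579272, 0.04900917]), [1.083878935284664, 1.083878935284634])
```

Working through the projections, the tips sit at about z = 0.06, roughly 22 mm behind the nominal TCP, so they closed just above the push plate. I'll reopen and go lower while watching the force.

Request:
drive_tool(plan=[[0, 0, 0, 0, 0, 0, 87], [0, 0, 0, 0, 0, 0, 87], [0, 0, 0, 0, 0, 0, 87], [0, 0, 0, 0, 0, 0, 87], [0, 0, 0, 0, 0, 0, 87], [0, 0, 0, 0, 0, 0, 87], [0, 3, 0, 0, 0, 0, 87], [0, 6, 0, 0, 0, 0, 87], [0, 9, 0, 0, 0, 0, 87], [0, 9, 0, 0, 0, 0, 87]])

```text
time: 8.35
position: [0.5665, 0.17, 0.0268]
tool_rot: [0.513, -0.487, 0.486, -0.513]
ft_force: [-0.4, -0.2, 0.9]
grip_width: 0.087
```

Request:
drive_tool(plan=[[0, 0, 0, 0, 0, 0, 50], [0, 0, 0, 0, 0, 0, 50], [0, 0, 0, 0, 0, 0, 50], [0, 0, 0, 0, 0, 0, 50], [0, 0, 0, 0, 0, 0, 50], [0, 0, 0, 0, 0, 0, 50], [0, 0, 0, 0, 0, 0, 50]], newtons=20)

```text
time: 9.05
position: [0.5667, 0.1701, 0.0275]
tool_rot: [0.513, -0.487, 0.487, -0.513]
ft_force: [-0.2, 0.1, 0.9]
grip_width: 0.0587
```

Request:
drive_tool(plan=[[0, 0, 0, 0, 0, 0, 80], [0, 0, 0, 0, 0, 0, 80], [0, 0, 0, 0, 0, 0, 80], [0, 0, 0, 0, 0, 0, 80], [0, 2, 0, 0, 0, 0, 80], [0, 4, 0, 0, 0, 0, 80], [0, 6, 0, 0, 0, 0, 80], [0, 6, 0, 0, 0, 0, 80]])

```text
time: 9.85
position: [0.5667, 0.17, 0.021]
tool_rot: [0.513, -0.487, 0.487, -0.513]
ft_force: [0.7, 0.4, 1.2]
grip_width: 0.08
```

Request:
drive_tool(plan=[[0, 0, 0, 0, 0, 0, 50], [0, 0, 0, 0, 0, 0, 50], [0, 0, 0, 0, 0, 0, 50], [0, 0, 0, 0, 0, 0, 50], [0, 0, 0, 0, 0, 0, 50], [0, 0, 0, 0, 0, 0, 50]], newtons=25)

```text
time: 10.45
position: [0.5669, 0.1701, 0.0215]
tool_rot: [-0.513, 0.487, -0.487, 0.513]
ft_force: [-0.2, -1.2, 0.4]
grip_width: 0.0595
```

```bash
python3 - <<'E'
from h import *
o=get_obs();print(o['grip_width'],o['position'],o['ft_force'],o['moment'])
im=camera('wrist');b=camera('side')[110:210,150:290]
c=cv2.resize(im[160:300,140:420],None,fx=2.8,fy=2.8,interpolation=cv2.INTER_CUBIC)
cv2.imwrite('pics/raw8.png',im)
c2=cv2.copyMakeBorder(cv2.resize(b,(280,200),interpolation=cv2.INTER_CUBIC),0,0,0,504,0)
cv2.imwrite('pics/v8.png',np.vstack([c,c2]))
E
```

```text
0.0594996568806914 [0.56694275 0.17007734 0.02151079] [-0.19465692 -1.19509297  0.39672085] [ 0.01597304 -0.02831481 -0.09855075]
```

View pics/v8.png

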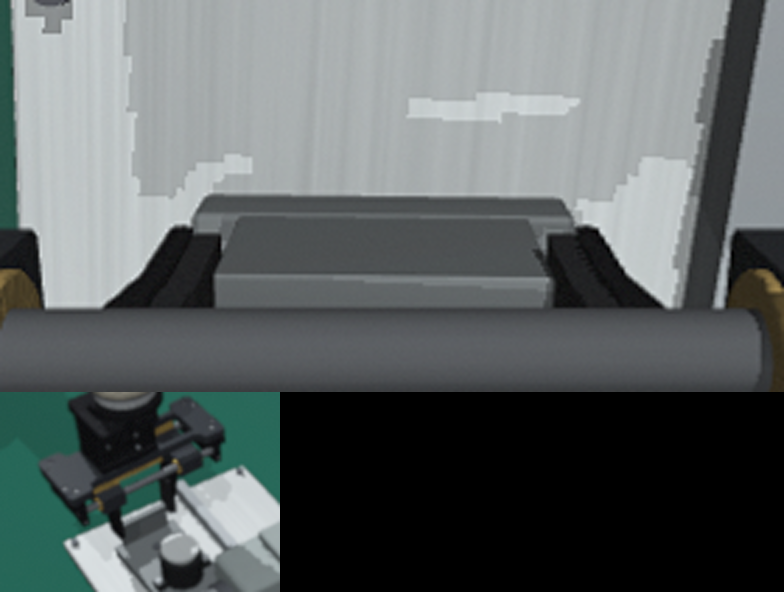

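The push plate is now gripped: the opening reads 59.5 mm and the fingers sit on both sides at (200,260) and (570,260). Next I rotate to align and shift across.

Request:
drive_tool(plan=[[0.3, 0, 6, 0, 1.3, 0, 50], [0.6, 0, 12, 0, 2.6, 0, 50], [1, 0, 18, 0, 3.9, 0, 50], [1.3, 0, 24, 0, 3.9, 0, 50], [1.5, 0, 28.5, 0, 3.9, 0, 50], [1.5, 0, 28.5, 0, 3.9, 0, 50]], newtons=30)

```text
time: 11.15
position: [0.5936, 0.17, 0.0216]
tool_rot: [-0.497, 0.505, -0.503, 0.495]
ft_force: [-4.9, 0.6, 6.1]
grip_width: 0.0592
```

```bash
python3 - <<'E'
from h import *
o=get_obs();print(o['position'],R.from_quat(o['tool_rot']).as_matrix()[:,2],o['ft_force'],o['moment'],o['grip_width'])
im=camera('wrist');cv2.imwrite('pics/raw9.png',im)
b=cv2.imread('pics/raw9.png')
a=camera('scene');cv2.imwrite('pics/raw9s.png',a)
c=cv2.resize(im[100:280,140:420],(784,504),interpolation=cv2.INTER_CUBIC)
cv2.imwrite('pics/v9.png',np.vstack([cv2.resize(c[:],(560,360)),cv2.resize(a[220:340,250:437],(560,360),interpolation=cv2.INTER_CUBIC)])[:600])
E
```

```text
[0.5936103  0.17003781 0.02155811] [ 0.99984719 -0.01693026 -0.00435367] [-4.93948112  0.60409483  6.12108954] [ 0.00082585  0.68067506 -0.21997927] 0.059249288134321905
```

View pics/v9.png

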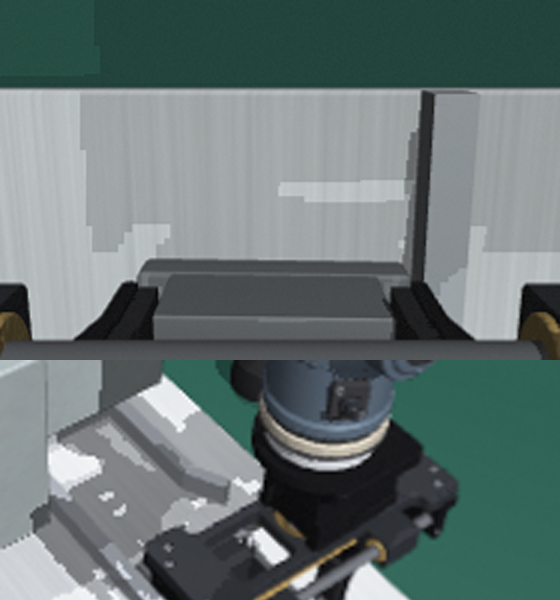

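The wrist view shows the sled parallel to the far rail with a gap of about 1.5 mm, sled edge at (408,283) against the rail face at (414,283). Now I slide it inward.

Request:
drive_tool(plan=[[10, 0, 0, 0, 0, 0, 50], [20, 0, 0, 0, 0, 0, 50], [30, 0, 0, 0, 0, 0, 50], [40, 0, 0, 0, 0, 0, 50], [48, 0, 0, 0, 0, 0, 50], [56, 0, 0, 0, 0, 0, 50], [62, 0, 0, 0, 0, 0, 50], [62, 0, 0, 0, 0, 0, 50]])

```text
time: 12.05
position: [0.5947, 0.1063, 0.0215]
tool_rot: [0.496, -0.504, 0.504, -0.496]
ft_force: [-0.3, -1.0, 1.3]
grip_width: 0.0589
```

Request:
drive_tool(plan=[[10, 0, 0, 0, 0, 0, 50], [20, 0, 0, 0, 0, 0, 50], [30, 0, 0, 0, 0, 0, 50], [40, 0, 0, 0, 0, 0, 50], [50, 0, 0, 0, 0, 0, 50], [60, 0, 0, 0, 0, 0, 50], [66, 0, 0, 0, 0, 0, 50], [70, 0, 0, 0, 0, 0, 50], [72, 0, 0, 0, 0, 0, 50], [72, 0, 0, 0, 0, 0, 50]])

```text
time: 13.05
position: [0.5934, 0.0355, 0.0215]
tool_rot: [0.496, -0.504, 0.504, -0.496]
ft_force: [-0.6, 1.3, 2.8]
grip_width: 0.0594
```

Request:
drive_tool(plan=[[2, 0, 0, 0, 0, 0, 50], [4, 0, 0, 0, 0, 0, 50], [6, 0, 0, 0, 0, 0, 50], [8, 0, 0, 0, 0, 0, 50], [9, 0, 0, 0, 0, 0, 50], [9, 0, 0, 0, 0, 0, 50]])

```text
time: 13.65
position: [0.5932, 0.0274, 0.0215]
tool_rot: [-0.496, 0.504, -0.504, 0.496]
ft_force: [0.1, 5.1, 2.9]
grip_width: 0.0593
```

Request:
drive_tool(plan=[[1, 0, 0, 0, 0, 0, 50], [2, 0, 0, 0, 0, 0, 50], [3, 0, 0, 0, 0, 0, 50], [3, 0, 0, 0, 0, 0, 50]])

```text
time: 14.05
position: [0.593, 0.0265, 0.0215]
tool_rot: [-0.495, 0.505, -0.503, 0.497]
ft_force: [-0.6, 11.2, 3.3]
grip_width: 0.0594
```

Request:
drive_tool(plan=[[1, 0, 0, 0, 0, 0, 50], [2, 0, 0, 0, 0, 0, 50], [2, 0, 0, 0, 0, 0, 50]])

```text
time: 14.35
position: [0.5926, 0.0263, 0.0215]
tool_rot: [-0.495, 0.505, -0.502, 0.497]
ft_force: [0.9, 16.6, 3.8]
grip_width: 0.0588
```

```bash
python3 - <<'E'
from h import *
o=get_obs();print(o['position'],o['ft_force'])
im=camera('wrist');cv2.imwrite('pics/raw10.png',im)
a=camera('side');b=camera('scene')
cv2.imwrite('pics/v10.png',np.vstack([cv2.resize(im[150:290,140:420],(600,300),interpolation=cv2.INTER_CUBIC),np.hstack([cv2.resize(a[150:290,190:330],(300,300),interpolation=cv2.INTER_CUBIC),cv2.resize(b[180:320,220:360],(300,300),interpolation=cv2.INTER_CUBIC)])]))
E
```

```text
[0.59259574 0.02632747 0.02149266] [ 0.86476203 16.63679407  3.83796068]
```

View pics/v10.png

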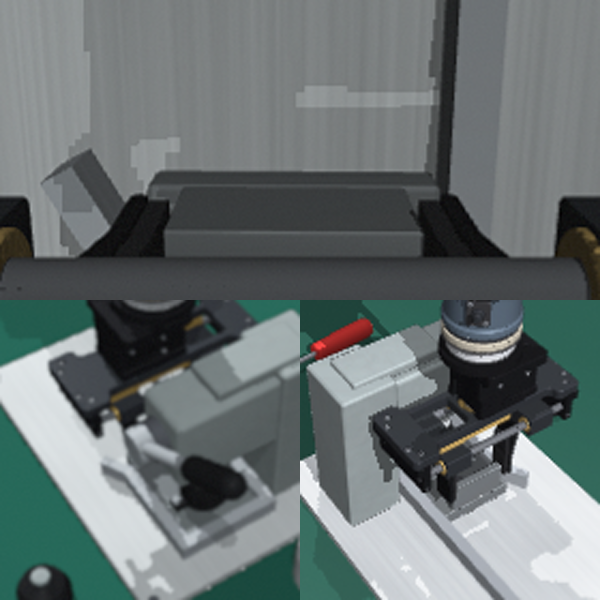

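The sled is in the channel against the stop: 16.6 N at press y of about 81, as expected. I release, lift clear and look again.

Request:
drive_tool(plan=[[0, 0, 0, 0, 0, 0, 80], [0, 0, 0, 0, 0, 0, 80], [0, 0, 0, 0, 0, 0, 80], [-3, 0, 0, 0, 0, 0, 80], [-3, -20, 0, 0, 0, 0, 80], [-3, -60, 0, 0, 0, 0, 80], [-3, -100, 0, 0, 0, 0, 80], [-3, -150, 0, 0, 0, 0, 60], [-3, -200, 0, 0, 0, 0, 40], [-3, -250, 0, 0, 0, 0, 20]])

```text
time: 15.5
position: [0.5927, 0.0245, 0.2733]
tool_rot: [0.496, -0.504, 0.504, -0.496]
ft_force: [1.1, -0.7, 0.4]
grip_width: 0.064
```

Request:
drive_tool(plan=[[0, -35, 0, 0, 0, 0, 0], [0, -35, 0, 0, 0, 0, 0], [0, -35, 0, 0, 0, 0, 0]], newtons=20)

```text
time: 15.8
position: [0.5933, 0.0246, 0.3072]
tool_rot: [0.496, -0.503, 0.505, -0.496]
ft_force: [0.2, -1.7, -0.9]
grip_width: 0.04
```

```bash
python3 - <<'E'
from h import *
from fit import *
import sys
o=get_obs();print(o['position'],o['ft_force'],o['grip_width'])
im=camera('wrist');C=cam('wrist')
S=[(30,60,47),(-30,60,47),(30,52,47),(-30,52,47),(40,60,15),(-40,60,15)]
pp=[592.5,-54.5,-.87]
def d(c,C,off,s,X,col):
    for q in proj(C,X): cv2.circle(c,tuple(int(v) for v in (q-off)*s),4,col,1)
home=tw(pp,[(x,y+25,z) for x,y,z in S],12)
c=cv2.resize(im[20:240,140:420],None,fx=2.0,fy=2.0,interpolation=cv2.INTER_CUBIC)
d(c,C,[140,20],2,home,(0,0,255)); d(c,C,[140,20],2,tw(pp,[(41.5,280,30),(41.5,120,30),(-41.5,60,30),(-67,92,30)]),(255,0,0))
B=cam('side');a=camera('side');e=cv2.resize(a[170:310,190:330],None,fx=2,fy=2,interpolation=cv2.INTER_CUBIC)
g=[(-65,-140*np.cos(.6),140+140*np.sin(.6)),(-65,0,140)]
d(e,B,[190,170],2,tw(pp,g),(0,0,255))
e=cv2.resize(e,(560,560)) if 0 else e
out=np.zeros((440,560+230,3),np.uint8);out[:440,:560]=c
out[:280,560:]=e[:, :230];cv2.imwrite('pics/v11.png',out)
for k in mark_of('side','lever_grip')[:2]: print(k, proj(B,tw(pp,g)).round(0).tolist())
E
```

```text
[0.59328511 0.0245976  0.3071754 ] [ 0.23445427 -1.67871092 -0.87987278] 0.03995457034278012
{'location': [291.7, 233.5], 'conf': 0.76} [[291.0, 233.0], [256.0, 218.0]]
```

View pics/v11.png

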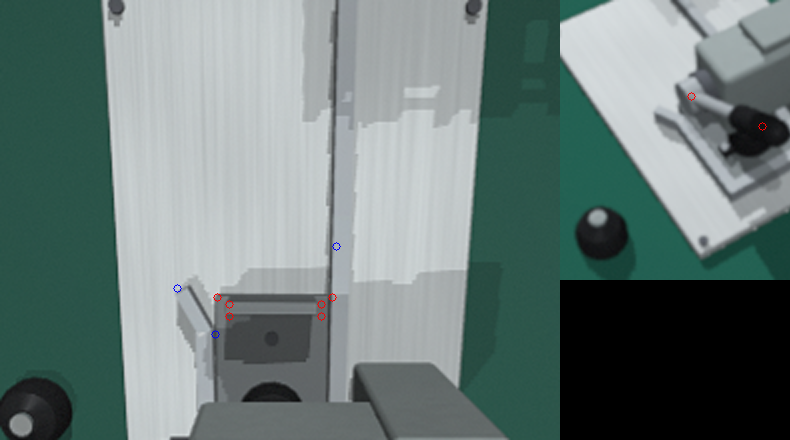

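The sled edges match the predicted home outline (rear edge at row 295, predicted 297), and the lever grip prediction matches the side view. Moving to above the grip.

Request:
drive_tool(plan=[[35, 0, -12, 0, 0, 0, 0], [75, 0, -26, 0, 0, 0, 0], [115, 0, -40, 0, 0, 0, 0], [155, 0, -52, 0, 0, 0, 0], [191, 0, -64, 0, 0, 0, 0], [191, 0, -64, 0, 0, 0, 0], [191, 20, -64, 0, 0, 0, 0], [191, 40, -64, 0, 0, 0, 0], [191, 50, -64, 0, 0, 0, 0], [191, 50, -64, 0, 0, 0, 0]])

```text
time: 16.95
position: [0.5249, -0.1636, 0.2539]
tool_rot: [-0.497, 0.506, -0.502, 0.496]
ft_force: [-0.0, -0.3, 0.2]
grip_width: 0.0005
```

```bash
python3 - <<'E'
from h import *
o=get_obs();print(o['position'],o['ft_force'],o['grip_width'])
a=camera('side');b=camera('scene')
cv2.imwrite('pics/v12.png',np.hstack([cv2.resize(a[130:300,200:370],(400,400),interpolation=cv2.INTER_CUBIC),cv2.resize(b[100:270,200:370],(400,400),interpolation=cv2.INTER_CUBIC)]))
for n in('side','scene'):print(n,proj(cam(n),[o['position']]),[(k['location'],k['conf']) for k in mark_of(n,'lever_grip')[:1]])
E
```

```text
[ 0.52490753 -0.16358566  0.2539415 ] [-0.03883076 -0.29981708  0.2408708 ] 0.000532732869472477
side [[289.08108115 217.14535098]] [([287.0, 231.3], 0.69)]
scene [[276.5623824  136.43968483]] [([273.9, 147.2], 0.9)]
```

View pics/v12.png

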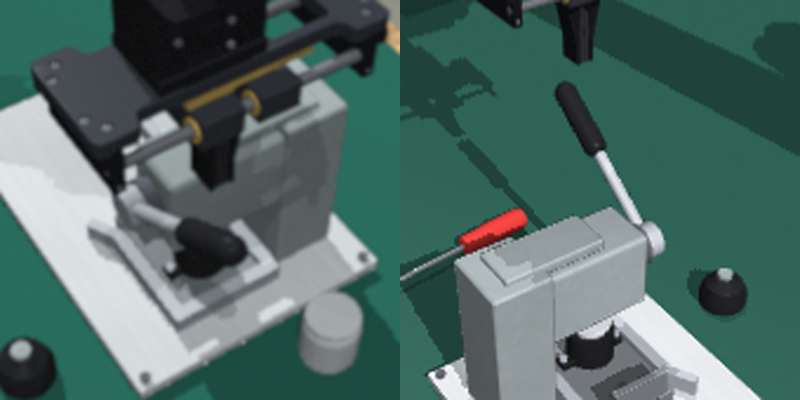

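All 12 views are used. The fingertips, at (213,188) in the left view and (578,62) in the right, are right above the black grip. I press down along the lever's arc and read the force.

Request:
drive_tool(plan=[[0, 15, 0, 0, 0, 0, 0], [0, 28, 0, 0, 0, 0, 0], [1, 36, 0, 0, 0, 0, 0], [3, 44, 0, 0, 0, 0, 0], [5, 52, 0, 0, 0, 0, 0], [8, 60, 0, 0, 0, 0, 0], [10, 68, 0, 0, 0, 0, 0], [12, 76, 0, 0, 0, 0, 0]])

```text
time: 17.95
position: [0.5268, -0.1779, 0.1806]
tool_rot: [0.496, -0.503, 0.505, -0.496]
ft_force: [-0.6, -1.5, 4.5]
grip_width: 0.0004
```

Request:
drive_tool(plan=[[1, 8, 0, 0, 0, 0, 0], [3, 16, 0, 0, 0, 0, 0], [4, 24, 0, 0, 0, 0, 0], [5, 32, 0, 0, 0, 0, 0], [6, 40, 0, 0, 0, 0, 0], [7, 48, 0, 0, 0, 0, 0], [7, 56, 0, 0, 0, 0, 0], [7, 64, 0, 0, 0, 0, 0], [7, 70, 0, 0, 0, 0, 0], [7, 70, 0, 0, 0, 0, 0]])

```text
time: 18.95
position: [0.5271, -0.1868, 0.1109]
tool_rot: [0.497, -0.502, 0.506, -0.496]
ft_force: [-0.5, -5.7, 8.7]
grip_width: 0.0002
```

Request:
drive_tool(plan=[[0, 4, 0, 0, 0, 0, 0], [0, 8, 0, 0, 0, 0, 0], [0, 12, 0, 0, 0, 0, 0], [0, 12, 0, 0, 0, 0, 0]])

```text
time: 19.35
position: [0.5271, -0.1862, 0.0992]
tool_rot: [0.496, -0.502, 0.505, -0.496]
ft_force: [-1.8, -3.9, 9.8]
grip_width: 0.0005
```

Request:
drive_tool(plan=[[0, 2, 0, 0, 0, 0, 0], [0, 4, 0, 0, 0, 0, 0], [0, 6, 0, 0, 0, 0, 0], [0, 6, 0, 0, 0, 0, 0]])

```text
time: 19.75
position: [0.5272, -0.1856, 0.0935]
tool_rot: [0.496, -0.502, 0.505, -0.496]
ft_force: [-1.1, -2.9, 11.2]
grip_width: 0.0004
```

Request:
drive_tool(plan=[[0, 2, 0, 0, 0, 0, 0], [0, 4, 0, 0, 0, 0, 0], [0, 5, 0, 0, 0, 0, 0], [0, 5, 0, 0, 0, 0, 0]])

```text
time: 20.15
position: [0.5271, -0.1849, 0.0885]
tool_rot: [0.496, -0.503, 0.505, -0.496]
ft_force: [-0.7, -1.4, 10.4]
grip_width: 0.0006
```

```bash
python3 - <<'E'
from h import *
from fit import *
pp=[592.5,-54.5,-.87]
for n in('side','scene'):
    im=camera(n);cv2.imwrite(f'pics/low_{n}.png',im)
    for k in mark_of(n,'lever_grip')[:1]+spot_in(n,'lever_grip')[:1]: print(n,np.round(k['location'],1),k['conf'])
    for th in (.2,.1,0,-.2,-.3): print(th,proj(cam(n),tw(pp,[(-65,-140*np.cos(th),140+140*np.sin(th))])).round(1))
E
```

```text
side [294.8 279.9] 0.8
0.2 [[298.3 261.7]]
0.1 [[298.8 267.3]]
0 [[298.9 272.3]]
-0.2 [[297.5 279.9]]
-0.3 [[296.2 282.7]]
scene [272.2 184.1] 0.53
scene [278.3 185.7] 0.7
0.2 [[270.  163.2]]
0.1 [[269.6 167.6]]
0 [[269.5 172.2]]
-0.2 [[270.3 182. ]]
-0.3 [[271.1 187.1]]
```

The lever is at about -0.22 rad from level, close to its stop at -0.3, so I keep going until the force jumps.

Request:
drive_tool(plan=[[0, 2, 0, 0, 0, 0, 0], [0, 4, 0, 0, 0, 0, 0], [0, 6, 0, 0, 0, 0, 0], [0, 6, 0, 0, 0, 0, 0]])

```text
time: 20.85
position: [0.5273, -0.1843, 0.084]
tool_rot: [0.495, -0.503, 0.505, -0.497]
ft_force: [-2.7, 1.1, 21.7]
grip_width: 0.0003
```

Request:
drive_tool(plan=[[0, 2, 0, 0, 0, 0, 0], [0, 4, 0, 0, 0, 0, 0], [0, 4, 0, 0, 0, 0, 0]])

```text
time: 21.15
position: [0.5275, -0.1843, 0.0829]
tool_rot: [0.495, -0.502, 0.505, -0.497]
ft_force: [-6.2, 2.9, 38.5]
grip_width: 0.0005
```

The force jumped to 38 N with almost no motion, so the lever is at its stop. I release slowly upward.

Request:
drive_tool(plan=[[0, 0, 0, 0, 0, 0, 0], [0, -15, 0, 0, 0, 0, 0], [0, -35, 0, 0, 0, 0, 0], [-2, -55, 0, 0, 0, 0, 0], [-6, -75, 0, 0, 0, 0, 0], [-10, -95, 0, 0, 0, 0, 0], [-16, -115, 0, 0, 0, 0, 0], [-20, -135, 0, 0, 0, 0, 0], [-20, -170, 0, 0, 0, 0, 0], [-20, -215, 0, 0, 0, 0, 0]])

```text
time: 22.15
position: [0.5242, -0.1623, 0.2905]
tool_rot: [-0.497, 0.507, -0.501, 0.496]
ft_force: [0.2, -0.2, 0.2]
grip_width: 0.0002
```

Request:
drive_tool(plan=[[-45, -20, 0, 0, 0, 0, 0], [-90, -20, 0, 0, 0, 0, 0], [-135, -20, 10, 0, 0, 0, 0], [-180, -20, 20, 0, 0, 0, 0], [-220, -20, 20, 0, 0, 0, 0], [-220, -20, 20, 0, 0, 0, 0], [-220, -20, 20, 0, 0, 0, 0]])

```text
time: 22.85
position: [0.5489, 0.0567, 0.3111]
tool_rot: [-0.497, 0.504, -0.503, 0.496]
ft_force: [-0.0, 0.5, 0.4]
grip_width: 0.0006
```

```bash
python3 - <<'E'
from h import *
from fit import *
o=get_obs();print(o['position'],o['ft_force'])
pp=np.array([592.5,-54.5,-.87]);Rz=R.from_euler('z',-pp[2],degrees=True)
C={}
for n in('side','scene','wrist'):
    im=camera(n);cv2.imwrite(f'pics/end_{n}.png',im);C[n]=cam(n)
    for t,X in (('lever_grip',(-65,-140*np.cos(.6),140+140*np.sin(.6))),('cover',(0,0,67)),('sled',(0,25,12)),('camera_axis',(0,0,12)),('dome_camera',None),('tin',None),('screwdriver',None)):
        k=mark_of(n,t)[:1]
        if k: print(n,t,np.round(k[0]['location'],1),round(k[0]['conf'],2),'pred',None if X is None else proj(C[n],tw(pp,[X])).round(1))
# sled rear edge: sled-top / plate edge in wrist, column profile along channel centre lines
im=cv2.imread('pics/end_wrist.png');g=cv2.cvtColor(im,cv2.COLOR_BGR2GRAY).astype(float)
for x in (-36,-34,34,36):
    ys=np.arange(70,105,.5);q=proj(C['wrist'],tw(pp,[(x,y,27) for y in ys])).astype(np.float32)
    v=cv2.remap(g.astype(np.float32),q[:,:1],q[:,1:],1)[:,0]
    d=np.diff(cv2.GaussianBlur(v[:,None],(1,5),0)[:,0]);i=np.argmax(abs(d));print('rear edge press y at x',x,ys[i],round(float(d[i]),1))
E
```

```text
[0.54885574 0.05665599 0.31111896] [-0.00783206  0.48930209  0.36271309]
side lever_grip [291. 229.] 0.97 pred [[291.3 233.5]]Traceback (most recent call last):
  File "<stdin>", line 9, in <module>
ValueError: it knows: camera_axis, dome_camera, end_stop, far_rail, head_front, lever_grip, lever_pivot, near_rail, press, ram_axis, screwdriver, sled, tin
```

```bash
python3 - <<'E'
from h import *
from fit import *
pp=np.array([592.5,-54.5,-.87]);C={}
for n in('side','scene','wrist'):
    im=camera(n);cv2.imwrite(f'pics/end_{n}.png',im);C[n]=cam(n)
    for t,X in (('lever_grip',(-65,-140*np.cos(.6),140+140*np.sin(.6))),('sled',(0,25,12)),('camera_axis',(0,0,12)),('dome_camera',None),('tin',None),('screwdriver',None)):
        k=mark_of(n,t)[:1]
        if k: print(n,t,np.round(k[0]['location'],1),round(k[0]['conf'],2),'pred',None if X is None else proj(C[n],tw(pp,[X])).round(1))
g=cv2.cvtColor(im,cv2.COLOR_BGR2GRAY).astype(np.float32)
for x in (-37,-34,34,37):
    ys=np.arange(70,105,.5);q=proj(C['wrist'],tw(pp,[(x,y,27) for y in ys])).astype(np.float32)
    v=cv2.remap(g,q[:,:1],q[:,1:],1)[:,0];d=np.diff(v);i=np.argmax(abs(d));print('rear edge y at x',x,ys[i],round(float(d[i]),1))
# cover top: bright vs dark rows on the camera seen in scene: before vs after
S=C['scene']
im=cv2.imread('pics/end_scene.png')
h=[61,55];ys=np.arange(40,80,1.)
q=proj(S,tw(pp,[(0,24,z) for z in ys])).astype(np.float32)
for f in('pics/raw9s.png','pics/end_scene.png'): pass
gg=cv2.cvtColor(im,cv2.COLOR_BGR2GRAY).astype(np.float32)
def prof(gg,P): 
    q=proj(S,P).astype(np.float32);return cv2.remap(gg,q[:,:1],q[:,1:],1)[:,0].round(0).astype(int).tolist()
u=np.array([.45,.63]);u/=np.linalg.norm(u)
print('after z40..79',prof(gg,tw(pp,[(21*u[0],21*u[1],z) for z in ys])))
g0=cv2.cvtColor(cv2.imread('pics/a_scene.png'),cv2.COLOR_BGR2GRAY).astype(np.float32)
sp=[569.6,114.7,3.0]
print('before     ',prof(g0,tw(sp,[(21*u[0],-25+21*u[1],z) for z in ys])))
E
```

```text
side lever_grip [290.  234.6] 0.63 pred [[291.3 233.5]]
side sled [277.6 236.4] 0.87 pred [[278.8 236.5]]
side camera_axis [283.7 244.5] 0.6 pred [[285.3 244.4]]
side dome_camera [210.1 287.3] 0.64 pred None
side tin [340.7 276.7] 0.58 pred None
side screwdriver [357.9 325.8] 0.74 pred None
scene sled [332.4 226. ] 0.64 pred [[286.3 261. ]]
scene camera_axis [280.2 252.9] 0.8 pred [[280.2 254.5]]
scene dome_camera [333.9 225.2] 0.53 pred None
scene tin [287.9 236.2] 0.61 pred None
scene screwdriver [229.  208.4] 0.68 pred None
wrist sled [309.7 225.6] 0.97 pred [[305.6 226.3]]
wrist camera_axis [303.7 237.1] 0.87 pred [[305.2 241.8]]
wrist dome_camera [191.  246.1] 0.82 pred None
wrist screwdriver [190.3 241.8] 0.65 pred None
rear edge y at x -37 89.0 21.7
rear edge y at x -34 89.0 21.0
rear edge y at x 34 88.0 16.2
rear edge y at x 37 86.5 -8.4
after z40..79 [29, 29, 30, 30, 29, 29, 29, 29, 29, 29, 29, 29, 29, 30, 30, 30, 30, 30, 30, 32, 33, 35, 45, 61, 75, 105, 144, 183, 207, 207, 208, 208, 210, 211, 212, 211, 211, 210, 210, 211]
before      [29, 29, 29, 29, 28, 29, 30, 31, 31, 31, 30, 30, 30, 30, 30, 30, 30, 30, 31, 32, 33, 33, 32, 32, 31, 31, 31, 50, 80, 109, 139, 163, 189, 212, 221, 231, 238, 239, 240, 241]
```

The lever is back up and the cover edge dropped about 4–5 mm (coarse, from pixels). The wrist view puts the sled's rear edge at about 88 where home is 85, which could be measurement bias. To settle it, I'll do a light push check on the push plate with the closed fingers.

Request:
drive_tool(plan=[[-3, 0, 23, 0, 0, 0, 0], [-6, 30, 45, 0, 0, 0, 0], [-6, 75, 45, 0, 0, 0, 0], [-6, 120, 45, 0, 0, 0, 0], [-6, 165, 45, 0, 0, 0, 0], [-6, 210, 45, 0, 0, 0, 0], [-6, 245, 45, 0, 0, 0, 0], [-6, 270, 45, 0, 0, 0, 0], [-6, 285, 45, 0, 0, 0, 0], [-6, 285, 45, 0, 0, 0, 0]])

```text
time: 25.0
position: [0.5934, 0.0611, 0.0254]
tool_rot: [-0.497, 0.505, -0.503, 0.495]
ft_force: [0.1, -0.2, -0.7]
grip_width: 0.0002
```

Request:
drive_tool(plan=[[4, 0, 0, 0, 0, 0, 0], [8, 0, 0, 0, 0, 0, 0], [12, 0, 0, 0, 0, 0, 0], [14, 0, 0, 0, 0, 0, 0], [14, 0, 0, 0, 0, 0, 0]])

```text
time: 25.5
position: [0.5951, 0.0465, 0.0282]
tool_rot: [0.496, -0.504, 0.504, -0.496]
ft_force: [0.5, 0.1, 0.3]
grip_width: 0.0005
```

Request:
drive_tool(plan=[[2, 0, 0, 0, 0, 0, 0], [4, 0, 0, 0, 0, 0, 0], [5, 0, 0, 0, 0, 0, 0], [5, 0, 0, 0, 0, 0, 0]])

```text
time: 25.9
position: [0.5945, 0.0427, 0.0275]
tool_rot: [-0.496, 0.504, -0.504, 0.496]
ft_force: [0.1, 2.3, 1.2]
grip_width: 0.0004
```

Request:
drive_tool(plan=[[1, 0, 0, 0, 0, 0, 0], [2, 0, 0, 0, 0, 0, 0], [3, 0, 0, 0, 0, 0, 0], [3, 0, 0, 0, 0, 0, 0]])

```text
time: 26.3
position: [0.5942, 0.0423, 0.0275]
tool_rot: [-0.494, 0.506, -0.503, 0.497]
ft_force: [0.1, 10.5, 1.3]
grip_width: 0.0006
```

Request:
drive_tool(plan=[[1, 0, 0, 0, 0, 0, 0], [2, 0, 0, 0, 0, 0, 0], [4, 0, 0, 0, 0, 0, 0], [6, 0, 0, 0, 0, 0, 0], [6, 0, 0, 0, 0, 0, 0]])

```text
time: 26.8
position: [0.5941, 0.0417, 0.028]
tool_rot: [-0.491, 0.508, -0.502, 0.498]
ft_force: [2.1, 27.2, 5.2]
grip_width: 0.0003
```

The contact is rigid: 2 → 10 → 27 N over about 1 mm, so the sled is hard against something. I back off, raise, and compare the sled's rear edge with rail features in the same picture.

Request:
drive_tool(plan=[[-10, 0, 0, 0, 0, 0, 0], [-25, -20, 0, 0, 0, 0, 0], [-40, -60, 0, 0, 0, 0, 0], [-40, -105, 0, 0, 0, 0, 0], [-40, -150, 0, 0, 0, 0, 0], [-40, -195, 0, 0, 0, 0, 0], [-40, -240, 0, 0, 0, 0, 0], [-40, -260, 0, 0, 0, 0, 0], [-40, -260, 0, 0, 0, 0, 0], [-40, -260, 0, 0, 0, 0, 0]])

```text
time: 27.8
position: [0.5945, 0.0726, 0.287]
tool_rot: [0.496, -0.504, 0.504, -0.496]
ft_force: [0.4, -0.2, -0.8]
grip_width: 0.0006
```

```bash
python3 - <<'E'
from h import *
from fit import *
pp=np.array([592.5,-54.5,-.87])
C=cam('wrist');o=get_obs();print(o['position'],o['ft_force'])
im=camera('wrist');cv2.imwrite('pics/f_wrist.png',im)
g=cv2.cvtColor(im,cv2.COLOR_BGR2GRAY).astype(np.float32)
def edge(name,P0,ax,lo,hi):
    t=np.arange(lo,hi,.5);X=np.tile(np.array(P0,float),(len(t),1));X[:,ax]=t
    q=proj(C,tw(pp,X)).astype(np.float32);v=cv2.remap(g,q[:,:1],q[:,1:],1)[:,0];d=np.convolve(np.diff(v),[1,1,1],'same')
    i=np.argsort(-abs(d));out=[];
    for j in i:
        if all(abs(t[j]-a)>2.5 for a,_ in out): out.append((float(t[j]),round(float(d[j]))))
        if len(out)==3: break
    print(name,P0,out)
for x in (-80,-40,0,30,100): edge('plate280',(x,0,12),1,268,292)
for x in (-66,-64,-62,-60): edge('flaretip 92',(x,0,30),1,75,108)
for x in (-38,-36,-34,34,36,38): edge('sledrear 85',(x,0,27),1,72,100)
for x in (-25,-15,0,15,25): edge('plateouter 85',(x,0,59),1,70,96)
for y in (100,150,200): edge('rail 41.5',(0,y,30),0,30,50)
k=mark_of('wrist','near_rail')[:1];print(k,proj(C,tw(pp,[(-41.5,60,30)])))
E
```

```text
[0.5944802  0.0725546  0.28695971] [ 0.40354005 -0.23662252 -0.81200479]
plate280 (-80, 0, 12) [(280.5, -81), (283.5, 4), (277.5, 3)]
plate280 (-40, 0, 12) [(280.5, -90), (283.5, 7), (277.5, 2)]
plate280 (0, 0, 12) [(280.5, -91), (283.5, 7), (277.5, 3)]
plate280 (30, 0, 12) [(280.5, -77), (277.5, 3), (283.5, 2)]
plate280 (100, 0, 12) [(280.5, -67), (277.5, 4), (283.5, 2)]
flaretip 92 (-66, 0, 30) [(91.0, 45), (88.0, -35), (82.5, 14)]
flaretip 92 (-64, 0, 30) [(92.5, 53), (89.5, -45), (78.5, 12)]
flaretip 92 (-62, 0, 30) [(91.0, -48), (94.0, 36), (97.0, 14)]
flaretip 92 (-60, 0, 30) [(95.0, 41), (92.0, -40), (99.5, 19)]
sledrear 85 (-38, 0, 27) [(89.0, 78), (86.0, -44), (83.0, 2)]
sledrear 85 (-36, 0, 27) [(89.0, 63), (86.0, -47), (94.5, 21)]
sledrear 85 (-34, 0, 27) [(89.0, 61), (86.0, -48), (94.5, 26)]
sledrear 85 (34, 0, 27) [(89.0, 56), (86.0, -42), (83.0, 4)]
sledrear 85 (36, 0, 27) [(86.0, -43), (89.0, 41), (98.5, 9)]
sledrear 85 (38, 0, 27) [(84.5, 11), (96.5, 9), (87.5, 8)]
plateouter 85 (-25, 0, 59) [(86.0, -41), (79.0, 25), (95.0, 7)]
plateouter 85 (-15, 0, 59) [(86.0, -48), (79.0, 29), (95.0, 7)]
plateouter 85 (0, 0, 59) [(86.0, -47), (79.0, 29), (71.0, 16)]
plateouter 85 (15, 0, 59) [(86.0, -48), (79.0, 29), (95.0, 8)]
plateouter 85 (25, 0, 59) [(86.0, -48), (79.0, 24), (95.0, 9)]
rail 41.5 (0, 100, 30) [(40.5, 63), (37.5, -34), (34.5, -12)]
rail 41.5 (0, 150, 30) [(41.0, 52), (38.0, -50), (35.0, -31)]
rail 41.5 (0, 200, 30) [(41.0, 52), (38.0, -51), (35.0, -15)]
[{'location': [246.6, 225.4], 'conf': 0.9}] [[246.41805014 223.41560503]]
```

The top rear edge reads 86.0 against 85 for home, on both the sled and the push plate and with no yaw. The 280 mm plate edge reads 280.5 in the same picture, so the sled is home within measurement error. The earlier 88–89 was the lower edge of its rear face. The arm is clear, so I'm handing in.

```bash
python3 -c "
from rig import *
print(hand_in())"
```

```text
the job is handed in; nothing more can be done
None
```

The sled is home under the press, the lever went down to its stop, and it has sprung back up. I handed the job in at about 28 s with the arm clear of everything.

**What I did**
- **Sled:** I gripped the push plate across its width, squared the sled to the far rail and slid it in until it met the end stop. The push read 16.6 N where home was expected.
- **Lever:** I pressed the grip down with closed fingers until the force jumped from about 10 N to 38 N with almost no motion, then let it rise slowly.

**Last checks**
- **Sled position:** after the press stroke I pushed the push plate again with closed fingers. It held up to 27 N and gave only about 1 mm, in line with arm flex.
- **Sled position by camera:** the rear edges read 86.0 mm against 85 nominal, with no yaw. The plate edge in the same picture read 280.5 against 280, so the sled agrees within calibration.
- **Lever:** it was detected back at its rest position.
- **Other things on the bench:** in the side view the dome camera, tin and screwdriver were within about 4 pixels of where they started.

**What failed or disagreed**
- **First grasp:** it closed above the push plate because the fingertips sit about 20 mm behind the stated tool point. Going lower fixed it.
- **Early camera readings:** they put the rear edge at 88–89 mm. That was probably the lower edge of the sled's rear face.
- **Cover:** the camera saw it drop only about 4.5 mm of the expected 6, at about 2 mm resolution. That it is fully home rests on the lever having reached its stop.

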